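# Fetch the spoon from the navy-lidded compartment

### The job

The toddler's grey spoon is in the compartment with the navy lid: swing that lid open, leaving the yellow and the green lids shut, take the spoon out and lay it gently (no dropping) in the middle of the yellow plate lying on the worktop. The navy lid may stay open. Leave the plate, the glass jar and the blue beaker where they stand.

Things in the scene. Friction and masses are not known exactly. Their poses are not given: they have to be found in the camera images.
- navy_tab (a point): grip point of the navy lid's pull tab, at mid-thickness. The tab sticks straight out from the lid's near edge, in the plane of the lid: 20 mm wide (along the row), 12 mm thick, reaching 46 mm past the lid's edge; this point is 32 mm past that edge and 194 mm from the hinge line. It moves with the lid; shut, it is 64 mm above the worktop with free space below it.
- navy_hinge (a point): middle of the navy lid's hinge line, on the far top rim of its compartment, 58 mm above the worktop; does not move with the lid. x points from the tab side to the hinge side, y along the row and the hinge line, z up. The lid is 8 mm thick and covers the compartment. The order of the three colours in the row changes.
- navy_in (a point): centre of the navy compartment's inner floor, 11 mm above the worktop; axes as for the hinge point. Three equal white plastic compartments stand in a row at 112 mm pitch on a fixed grey carrier; each is 160 (x) x 104 (y) mm outside, walls 5 mm, 150 x 94 mm inside, rim 58 mm above the worktop
- navy_lid (a joint): angle of the navy lid in rad: 0 shut, grows as it swings up and away from the robot, 1.57 upright, stops at 1.9. A stiff hinge holds it wherever it is left; about 1.5 N at the tab moves it.
- yellow_tab (a point): grip point of the yellow lid's pull tab, at mid-thickness. The tab sticks straight out from the lid's near edge, in the plane of the lid: 20 mm wide (along the row), 12 mm thick, reaching 46 mm past the lid's edge; this point is 32 mm past that edge and 194 mm from the hinge line. It moves with the lid; shut, it is 64 mm above the worktop with free space below it.
- yellow_lid (a joint): angle of the yellow lid in rad: 0 shut, grows as it swings up and away from the robot, 1.57 upright, stops at 1.9. A stiff hinge holds it wherever it is left; about 1.5 N at the tab moves it. To stay shut.
- green_tab (a point): grip point of the green lid's pull tab, at mid-thickness. The tab sticks straight out from the lid's near edge, in the plane of the lid: 20 mm wide (along the row), 12 mm thick, reaching 46 mm past the lid's edge; this point is 32 mm past that edge and 194 mm from the hinge line. It moves with the lid; shut, it is 64 mm above the worktop with free space below it.
- green_lid (a joint): angle of the green lid in rad: 0 shut, grows as it swings up and away from the robot, 1.57 upright, stops at 1.9. A stiff hinge holds it wherever it is left; about 1.5 N at the tab moves it. To stay shut.
- spoon_mid (a point): centre, 9 mm above the underside, of the rigid grey plastic spoon: 128 mm long, about 45 g. x points to the bowl, z up. The handle, 18 mm wide and high, runs from 65 mm behind this point to 20 mm ahead; the round bowl, 44 mm across, 18 mm high, is centred 41 mm ahead. It balances and can be gripped here. It lies flat in the navy compartment, roughly along that x, hidden until the lid opens.
- plate: loose yellow plastic toddler plate lying flat on the worktop, 200 mm across at the rim, 16 mm high, 0.25 kg; flat inner floor 150 mm across, 5 mm above the worktop. Origin at the centre of its underside. (The plates in the rack are others.)
- jar: glass jar with a steel screw-top lid, 86 mm across, 130 mm high, loose; bystander. Origin at the centre of its underside.
- beaker: blue plastic beaker, 72 mm across, 85 mm high, loose; bystander. Origin at the centre of its underside.
- rack: fixed white drying rack, 300 (x) x 210 (y) mm, holding two yellow plates and a navy divided plate upright, 180 mm high in all; bystander. Origin at the centre of its underside.
Not all that is in view belongs to the job. Several things look just like the plate: the one meant starts farthest to the robot's left.

How it is judged:
By the outcome, as a careful person would: the job done as asked, in the order asked, and still so for the second after the job is handed in, with the robot touching nothing.
It also fails if it takes over 54 s, if anything falls off the work surface, if the arm or the gripper's body presses on something with over 40 N, if the wrist force passes 120 N, or if a joint passes its speed limit or range.

### The arm

A 7-joint arm with a two-finger parallel gripper is mounted at the origin on the work surface. World frame = base frame: x ahead of the robot, y to its left, z up, the work surface at z = 0. Lengths are in m, angles in rad, forces in N, time in s.
With the tool pointing down it reaches from about 0.4 to 0.9 m from the base axis. Payload 5.6 kg.
Tool frame: the origin (TCP) lies midway between the tips of the shut fingers; the grasp point (between the pads) lies bot.hold_point_z behind it (bot.hold_point_z is the distance from the TCP to the grasp point, in m); z points along the fingers, y is the direction in which the jaws open and shut (so a half turn about z gives the same grasp; the last joint's range is limited). The gripper opens to 92 mm and grips with 3 to 60 N. Pads are 20 mm wide; open, the fingers measure 128 mm over their backs; the gripper's body (75 mm by 189 mm) begins 69 mm behind the grasp point.
Start: joints at [1.297, 0.468, -0.012, 1.603, 0.006, 1.071, -0.056], TCP at [0.149, -0.633, 0.215] pointing down, gripper open.
Joint ranges: [-2.53, 2.53], [-0.31, 2.02], [-1.57, 1.55], [0.28, 2.44], [-1.29, 4.43], [0.15, 1.84], [-2.92, 2.92]. Speed limits (rad/s): [2.57, 2.57, 3.14, 3.14, 3.14, 3.14, 3.14].

### API

Orientations are given as a rotation vector (axis times angle).
In Python, from plant import bot gives the robot as it stands.
- The arm moves only by the shell command python3 -m handwheel 'ROWS' [FORCE]. ROWS is JSON, a list of rows, each a list of 5 numbers: the finger opening in m, from 0 to 0.0919, then the shift along the tool's x, y, z in m, then the turn about the tool's z in units of 8 degrees (1.0 is 8 degrees). A call has exactly 8 rows; each row shifts and turns the pose as measured when the row begins, along the tool's axes as they then stand; what a row does not reach is not made up. A row lasts 1/8 s, in which the tool goes at most 62.5 mm and 10.7 degrees, less where a joint would pass 70% of its speed; a pose out of reach is approached as far as the arm can. A call with a gripper value outside its range is refused whole. The fingers move at their own pace and stop on an object; FORCE is the grip in N (left out, the last holds). Time passes only in rows, so rows that do not move let the fingers close, or fill a call up. It gives the time, the measured TCP pose, the force and the opening at its end, in the units of the state.
- bot.read_state(): the state, without advancing time (a new reading comes with each control period).
- bot.snapshot(name): name is "scene" or "top" or "wrist"; returns (picture, depth): 384x512x3 uint8, red, green, blue; 384x512 float32, m along the optical axis (not along the pixel's ray), 0 where there is no reading.
- bot.camera_info(name): a dict with "fov_y" (degrees; the focal length in pixels is half the picture's height over the tangent of half this angle, whatever the lens; pixels are square), "cx", "cy" (the principal point, pixels), "eye" and "rotation" of the camera in the world. Camera axes: x right, y up, looking along -z (the intrinsics and any distortion apply to the point x, -y, -z); pixel columns grow to the right and rows downward; lengths in m; the calibration is good to about 2 mm. The wrist camera is an equidistant fisheye: a pixel r from the principal point sees the ray r / f radians off the axis. A picture is of the moment at which its call begins: read the wrist's pose just before it. camera_info takes no time and is no camera call; for the wrist camera it gives the pose at the moment of the call.
- bot.close_job(): hands the job in, once; it reports no verdict.
The state is a dict: "time_s": time; "q": joint angles; "joint_vel": joint speeds; "joint_torque": joint torques, N m; "eef_pos": TCP position; "ee_rot": TCP orientation; "contact_force": force on the tool from outside, world axes, zero at the start; "torque": the same for the moment, N m; "width": finger opening in m.
Only numpy, scipy, OpenCV 4.12 (cv2) and the standard library are available. Lean on these libraries where they do the work, as an engineer would, in place of code of your own. Each camera call takes 0.05 s, during which the arm holds its last target.

## Working session

There is one attempt and no reset: what is moved stays moved. The work goes in short steps, Python scripts to look and compute and a shell command to move; the robot and the scene stay as the last step left them, time stands still between calls to the robot, and variables do not carry over. Pictures are saved under pics/ and viewed, and the job is handed in when it is done.

```bash
ls; mkdir -p pics
cat > h.py <<'E'
import numpy as np, cv2
from plant import bot
from scipy.spatial.transform import Rotation as R
def ray(ci,u,v):
    h=384; f=h/2/np.tan(np.radians(ci['fov_y'])/2)
    return f
E
python3 - <<'E'
from plant import bot
import cv2,numpy as np
print(bot.read_state(), bot.hold_point_z)
for n in ["scene","top","wrist"]:
    ci=bot.camera_info(n); print(n,ci)
    p,d=bot.snapshot(n); cv2.imwrite(f'pics/{n}0.png',p[:,:,::-1]); np.savez(f'{n}0.npz',p=p,d=d)
E
```

```text
pics
{'time_s': 0.0, 'q': array([ 1.29700864,  0.46837925, -0.01159149,  1.60363437,  0.00598937,
        1.07139032, -0.05631701]), 'joint_vel': array([ 0.00048155,  0.00079446, -0.00053849,  0.00049565,  0.00062193,
        0.00017207,  0.00074417]), 'joint_torque': array([-4.80223189e-04, -5.20572102e+01, -1.26605399e-02, -2.43753129e+01,
       -5.66201471e-02,  1.70908752e-02,  1.49656616e-04]), 'eef_pos': array([ 0.14847618, -0.63220907,  0.21363455]), 'ee_rot': array([-3.11898129e+00, -3.61365364e-01,  5.07381680e-04]), 'contact_force': array([-0.53133613,  0.06083226, -0.36134076]), 'torque': array([ 0.00041599, -0.00992301, -0.01504495]), 'width': 0.09177951020543612} 0.0187
scene {'fov_y': 45.19346215582131, 'cx': 256.2376576081828, 'cy': 187.94697960995362, 'eye': array([ 1.17655572, -1.02675197,  1.36957637]), 'rotation': array([0.66779642, 0.20955506, 0.55346405])}
top {'fov_y': 49.58072237456738, 'cx': 264.42048472345624, 'cy': 188.81436444844846, 'eye': array([ 0.47821259, -0.11398006,  1.27406838]), 'rotation': array([ 0.03060783, -0.06248841, -1.55311124])}
wrist {'fov_y': 65.70646984690485, 'cx': 250.7188123390714, 'cy': 195.49311184489736, 'eye': array([ 0.23152546, -0.61160758,  0.38354067]), 'rotation': array([-0.2557234 ,  0.20458412, -1.32829703])}
```

View pics/scene0.png

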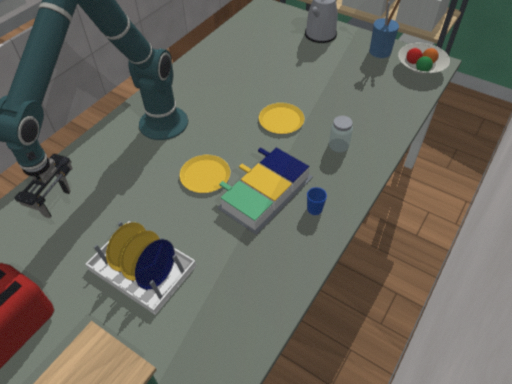

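View pics/top0.png

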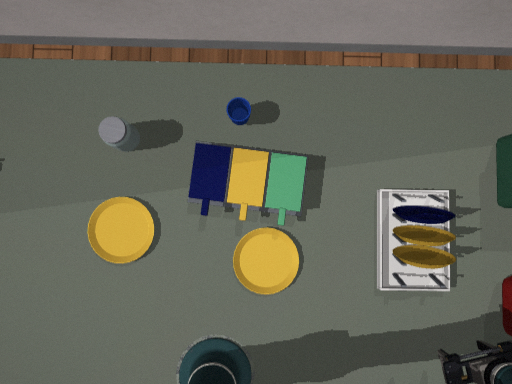

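View pics/wrist0.png

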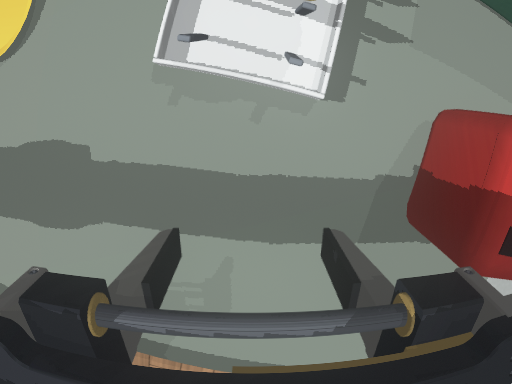

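The top view has the navy lid centred at (210,172) with its tab at (205,208), yellow and green to its right. The target plate, leftmost for the robot, is at (121,230), the jar at (113,130), the beaker at (238,110) and the rack at (415,240).

```bash
cat > h.py <<'E'
import numpy as np, cv2
from plant import bot
from scipy.spatial.transform import Rotation as R
def rays(ci,uv,fish=False):
    f=192/np.tan(np.radians(ci['fov_y'])/2)
    uv=np.atleast_2d(np.array(uv,float)); x=(uv[:,0]-ci['cx'])/f; y=(uv[:,1]-ci['cy'])/f
    if fish:
        th=np.hypot(x,y)+1e-12; s=np.sin(th)/th
        d=np.c_[x*s,-y*s,-np.cos(th)]
    else: d=np.c_[x,-y,-np.ones_like(x)]
    return d@R.from_rotvec(ci['rotation']).as_matrix().T
def plane(ci,uv,z,fish=False):
    d=rays(ci,uv,fish); e=ci['eye']; return e+d*((z-e[2])/d[:,2])[:,None]
def proj(ci,P):
    f=192/np.tan(np.radians(ci['fov_y'])/2)
    c=(np.atleast_2d(P)-ci['eye'])@R.from_rotvec(ci['rotation']).as_matrix()
    return np.c_[ci['cx']+f*c[:,0]/-c[:,2],ci['cy']-f*c[:,1]/-c[:,2]]
def depthpts(ci,uv,dep):
    uv=np.atleast_2d(uv); d=rays(ci,uv); return ci['eye']+d*dep[uv[:,1],uv[:,0]][:,None]
def big(m,k=3):
    n,l,s,c=cv2.connectedComponentsWithStats(m.astype(np.uint8))
    return [(l==i) for i in np.argsort(-s[1:,4])[:k]+1]
E
python3 - <<'E'
from h import *
for n in ["top","scene"]:
    z=np.load(n+'0.npz'); p=z['p']; dep=z['d']; ci=bot.camera_info(n)
    hsv=cv2.cvtColor(p,cv2.COLOR_RGB2HSV); H,S,V=[hsv[...,i].astype(int) for i in range(3)]
    masks={'navy':(H>112)&(H<128)&(S>150)&(V>40),'yel':(H>15)&(H<32)&(S>140)&(V>120),'grn':(H>60)&(H<85)&(S>90)&(V>60)}
    for k,m in masks.items():
        for b in big(m,4):
            ys,xs=np.nonzero(b)
            if len(xs)<60: continue
            uv=np.c_[xs,ys]
            P=depthpts(ci,uv,dep)
            r=cv2.minAreaRect(uv.astype(np.float32))
            print(n,k,len(xs),uv.mean(0).round(1),'P med',np.median(P,0).round(3),'min',np.percentile(P,1,0).round(3),'max',np.percentile(P,99,0).round(3))
            if n=='top':
              zz=np.median(P[:,2]); print('   plane',plane(ci,uv.mean(0),zz).round(3), r)
E
```

```text
top navy 2010 [209.1 173.7] P med [0.591 0.025 0.066] min [ 0.478 -0.033  0.06 ] max [0.675 0.076 0.074]
   plane [[0.591 0.024 0.066]] ((208.2582550048828, 179.58895874023438), (35.16684341430664, 70.14620208740234), 7.696051120758057)
top navy 137 [419.8 219.4] P med [ 0.468 -0.555  0.156] min [ 0.462 -0.612  0.114] max [ 0.481 -0.519  0.175]
   plane [[ 0.47  -0.558  0.156]] ((420.7088317871094, 219.3976593017578), (42.34090042114258, 5.87388277053833), 11.768288612365723)
top yel 3481 [120.5 229.6] P med [0.423 0.293 0.006] min [ 0.331  0.196 -0.001] max [0.517 0.383 0.019]
   plane [[0.423 0.293 0.006]] ((120.5, 229.5), (65.0, 65.0), 90.0)
top yel 3453 [265.7 260.5] P med [ 0.337 -0.146  0.006] min [ 0.246 -0.238 -0.001] max [ 0.432 -0.054  0.019]
   plane [[ 0.337 -0.146  0.006]] ((265.5, 260.0), (66.0, 65.0), 90.0)
top yel 2059 [247.1 178.5] P med [ 0.581 -0.085  0.066] min [ 0.469 -0.141  0.06 ] max [ 0.665 -0.033  0.073]
   plane [[ 0.58  -0.087  0.066]] ((246.33078002929688, 184.35385131835938), (35.47393035888672, 70.57575988769531), 7.125016689300537)
top yel 285 [426.2 2
[... 1111 characters left out ...]
334  0.2   -0.001] max [0.518 0.385 0.023]
scene yel 967 [264.7 180.8] P med [ 0.586 -0.087  0.068] min [ 0.474 -0.143  0.061] max [ 0.668 -0.034  0.076]
scene yel 112 [120.9 270.6] P med [ 0.426 -0.659  0.074] min [ 0.365 -0.669  0.049] max [ 0.446 -0.644  0.126]
scene grn 3956 [486.   40.5] P med [ 0.954  2.05  -0.383] min [ 0.768  2.02  -0.644] max [ 1.187  2.078 -0.1  ]
scene grn 1040 [245.5 199.5] P med [ 0.574 -0.199  0.068] min [ 0.464 -0.253  0.061] max [ 0.655 -0.146  0.076]
scene grn 164 [424.1  63.5] P med [0.823 0.918 0.071] min [0.792 0.898 0.042] max [0.852 0.945 0.093]
scene grn 80 [295.5   3.2] P med [-0.49   2.05  -0.535] min [-0.577  2.019 -0.567] max [-0.409  2.071 -0.497]
```

Run:
```python
from h import *
z=np.load('top0.npz'); p=z['p']; dep=z['d']; ci=bot.camera_info('top')
hsv=cv2.cvtColor(p,cv2.COLOR_RGB2HSV); H,S,V=[hsv[...,i].astype(int) for i in range(3)]
masks={'navy':(H>112)&(H<128)&(S>150)&(V>40),'yel':(H>15)&(H<32)&(S>140)&(V>120),'grn':(H>60)&(H<85)&(S>90)&(V>60)}
for k,m in masks.items():
    for b in big(m,3):
        ys,xs=np.nonzero(b); P=plane(ci,np.c_[xs,ys],.066)
        if abs(P[:,0].mean()-.58)>.03 or len(xs)<500: continue
        for it,lab in enumerate(['body']):
            bo=cv2.morphologyEx(b.astype(np.uint8),cv2.MORPH_OPEN,np.ones((13,13)))>0
            yb,xb=np.nonzero(bo); r=cv2.minAreaRect(plane(ci,np.c_[xb,yb],.066)[:,:2].astype(np.float32)*1000)
            bb=b&~cv2.dilate(bo.astype(np.uint8),np.ones((3,3))).astype(bool)
            tb=big(bb,1)[0]; yt,xt=np.nonzero(tb); T=plane(ci,np.c_[xt,yt],.070)
            print(k,r,'tab',T.mean(0).round(4),'minx',T[:,0].min().round(4), 'cent all',P.mean(0).round(4))
d=dep
# jar, beaker
P=depthpts(ci,np.c_[[a.ravel() for a in np.meshgrid(range(512),range(384))]].T,d).reshape(384,512,3)
for nm,(x0,x1,y0,y1,zz) in {'jar':(90,140,105,160,.11),'beaker':(215,265,85,135,.07)}.items():
    q=P[y0:y1,x0:x1].reshape(-1,3); q=q[q[:,2]>zz]; print(nm,q.mean(0).round(3),q.min(0).round(3),q.max(0).round(3))
```

```text
navy ((596.4906005859375, 23.302200317382812), (102.0582046508789, 160.50230407714844), 83.69669342041016) tab [0.4932 0.0345 0.07  ] minx 0.4741 cent all [0.5915 0.0237 0.066 ]
yel ((584.6832275390625, -87.58070373535156), (103.12217712402344, 162.19265747070312), 83.83946228027344) tab [ 0.48   -0.0764  0.07  ] minx 0.4615 cent all [ 0.5797 -0.0871  0.066 ]
grn ((572.4044189453125, -199.18310546875), (103.34224700927734, 163.15005493164062), 83.81326293945312) tab [ 0.4682 -0.1875  0.07  ] minx 0.4489 cent all [ 0.5674 -0.1987  0.066 ]
jar [0.698 0.277 0.154] [ 0.478 -0.114  0.11 ] [0.741 0.323 1.274]
beaker [ 0.769 -0.06   0.141] [ 0.478 -0.114  0.07 ] [ 0.816 -0.022  1.274]
```

```bash
cat >> h.py <<'E'
def to(x,y,z,az=None):
    """tool-frame shift to bring TCP to x,y,z, and turn units to put tool x at azimuth az (deg)"""
    s=bot.read_state(); M=R.from_rotvec(s['ee_rot']).as_matrix()
    a=np.degrees(np.arctan2(M[1,0],M[0,0]))
    print('t',round(s['time_s'],2),'pos',s['eef_pos'].round(4),'az',a.round(2),'zax',M[:,2].round(3),'w',round(s['width'],4),'F',s['contact_force'].round(1),'q',s['q'].round(2))
    print('shift tool',(M.T@(np.array([x,y,z])-s['eef_pos'])).round(4), 'turn units', None if az is None else round(-((az-a+180)%360-180)/8,2))
E
python3 -m handwheel '[[0.0915,0,0,-0.045,0],[0.0915,0.02,-0.01,-0.045,0],[0.0915,0.05,-0.028,0,0],[0.0915,0.05,-0.028,0,0],[0.0915,0.05,-0.028,0,0],[0.0915,0.05,-0.028,0,0],[0.0915,0.05,-0.028,0,0],[0.0915,0.03,-0.018,0,0]]' 10
python3 -c "
from h import *
to(.484,.0355,.20,173.8)"
```

```text
time_s: 1.15
eef_pos: [0.4065, -0.3955, 0.3043]
ee_rot: [-3.117, -0.348, 0.003]
contact_force: [0.0, -0.3, -0.4]
width: 0.0916
t 1.15 pos [ 0.4065 -0.3955  0.3043] az 12.75 zax [-0.002  0.005 -1.   ] w 0.0916 F [ 0.  -0.3 -0.4] q [ 0.86  0.26 -0.18  1.69  0.05  1.2  -0.68]
shift tool [ 0.1709 -0.4027  0.106 ] turn units -20.13
```

```bash
python3 -m handwheel '[[0.0915,0.021,-0.05,0,0],[0.0915,0.021,-0.05,0,0],[0.0915,0.021,-0.05,0,0],[0.0915,0.021,-0.05,0,0],[0.0915,0.021,-0.05,0,0],[0.0915,0.021,-0.05,0,0],[0.0915,0.021,-0.05,0,0],[0.0915,0.021,-0.05,0,0]]'
python3 -m handwheel '[[0.0915,0,0,0.012,-1.25],[0.0915,0,0,0.012,-1.25],[0.0915,0,0,0.012,-1.25],[0.0915,0,0,0.012,-1.25],[0.0915,0,0,0.012,-1.25],[0.0915,0,0,0.012,-1.25],[0.0915,0,0,0.012,-1.25],[0.0915,0,0,0.012,-1.25]]'
python3 -c "
from h import *
to(.484,.0355,.20,173.8)"
```

```text
time_s: 2.15
eef_pos: [0.4833, 0.0446, 0.3049]
ee_rot: [-3.118, -0.346, 0.003]
contact_force: [0.4, -0.5, 0.2]
width: 0.0913
time_s: 3.15
eef_pos: [0.4822, 0.0513, 0.206]
ee_rot: [-2.101, -2.329, -0.004]
contact_force: [0.1, -0.1, 0.1]
width: 0.0919
t 3.15 pos [0.4822 0.0513 0.206 ] az 95.88 zax [-0.002  0.005 -1.   ] w 0.0919 F [ 0.1 -0.1  0.1] q [ 0.44  0.28 -0.7   1.97  0.22  0.97 -0.27]
shift tool [-0.016   0.0002  0.0059] turn units -9.74
```

```bash
python3 -m handwheel '[[0.0915,0,0,0,-1.22],[0.0915,0,0,0,-1.22],[0.0915,0,0,0,-1.22],[0.0915,0,0,0,-1.22],[0.0915,0,0,0,-1.22],[0.0915,0,0,0,-1.22],[0.0915,0,0,0,-1.22],[0.0915,0,0,0,-1.22]]'
python3 - <<'E'
from h import *
to(.484,.0355,.12,173.8)
ci=bot.camera_info('wrist')
p,d=bot.snapshot('wrist'); cv2.imwrite('pics/w1.png',p[:,:,::-1])
hsv=cv2.cvtColor(p,cv2.COLOR_RGB2HSV); H,S,V=[hsv[...,i].astype(int) for i in range(3)]
b=big((H>112)&(H<128)&(S>150)&(V>40),1)[0]; ys,xs=np.nonzero(b)
P=plane(ci,np.c_[xs,ys],.07,True)[:,:2]; h=np.array([.677,.0145]); u=np.array([np.cos(np.radians(-6.2)),np.sin(np.radians(-6.2))])
v=np.array([-u[1],u[0]]); a=(P-h)@u; c=(P-h)@v
print('along',a.min(),a.max(),'across',c.min(),c.max())
t=(a<-.17); print('tab across',c[t].min(),c[t].max(),P[t].mean(0),t.sum())
E
```

```text
time_s: 4.15
eef_pos: [0.4798, 0.0502, 0.2035]
ee_rot: [-0.094, -3.133, -0.006]
contact_force: [-0.4, 0.8, -0.9]
width: 0.0918
t 4.15 pos [0.4798 0.0502 0.2035] az 176.58 zax [-0.007  0.004 -1.   ] w 0.0918 F [-0.4  0.8 -0.9] q [ 0.66  0.38 -0.99  1.96  0.36  1.    1.01]
shift tool [-0.0057 -0.0148  0.0834] turn units 0.35
along -0.15941090730256363 -0.03403228687744271 across -0.011820705163508678 0.05323883438665182Traceback (most recent call last):
  File "<stdin>", line 10, in <module>
    return umr_minimum(a, axis, None, out, keepdims, initial, where)
ValueError: zero-size array to reduction operation minimum which has no identity
```

View pics/w1.png

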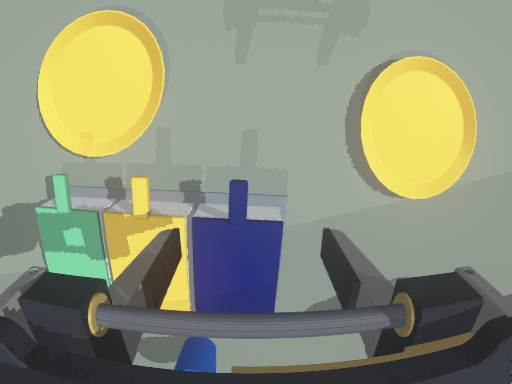

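Wrist view: the navy tab spans about (230..247, 181..222), the navy lid lies behind it at (238,265), and the target plate is on the right at (418,128).

Run:
```python
from h import *
ci=bot.camera_info('wrist')
for uv in [(239,181),(238,200),(237.5,218),(238,222),(192,218),(282,220)]:
    print(uv,plane(ci,uv,.07,True).round(4))
to(.484,.0355,.0453,173.8)
```

```text
(239, 181) [[0.4722 0.0403 0.07  ]]
(238, 200) [[0.4931 0.0379 0.07  ]]
(237.5, 218) [[0.5138 0.0359 0.07  ]]
(238, 222) [[0.5185 0.0361 0.07  ]]
(192, 218) [[ 0.5113 -0.0146  0.07  ]]
(282, 220) [[0.5189 0.0847 0.07  ]]
t 4.2 pos [0.4798 0.0502 0.2034] az 176.88 zax [-0.008  0.005 -1.   ] w 0.0914 F [-0.7 -0.8  0.4] q [ 0.66  0.38 -0.99  1.96  0.36  1.    1.01]
shift tool [-0.0062 -0.0151  0.158 ] turn units 0.38
```

```bash
python3 -m handwheel '[[0.08,-0.006,-0.014,0,0.38],[0.07,0,0,0.03,0],[0.07,0,0,0.03,0],[0.07,0,0,0.03,0],[0.07,0,0,0.03,0],[0.07,0,0,0.02,0],[0.07,0,0,0.012,0],[0.07,0,0,0,0]]' 10
python3 -c "
from h import *
to(.484,.0365,.0453,173.8)"
```

```text
time_s: 5.2
eef_pos: [0.4879, 0.0264, 0.0462]
ee_rot: [-0.239, -3.127, 0.003]
contact_force: [-0.6, -0.5, 0.6]
width: 0.0699
t 5.2 pos [0.4879 0.0264 0.0462] az 171.26 zax [-0.006 -0.001 -1.   ] w 0.0699 F [-0.6 -0.5  0.6] q [ 0.48  0.6  -0.75  2.07  0.63  0.72  0.75]
shift tool [0.0053 0.0094 0.0009] turn units -0.32
```

```bash
python3 -m handwheel '[[0.07,0.004,0.009,0,-0.3],[0.07,0,0,0,0],[0.01,0,0,0,0],[0.01,0,0,0,0],[0.01,0,0,0,0],[0.01,0,0,0,0],[0.01,0,0,0,0],[0.01,0,0,0,0]]' 10
python3 - <<'E'
from h import *
to(.484,.0365,.0453,173.8)
# arc TCP targets in steps, radius from hinge to grasp, shown as (dx back along tool -x, dz)
s=bot.read_state(); 
ci=bot.camera_info('wrist')
p,d=bot.snapshot('wrist'); cv2.imwrite('pics/w2.png',p[:,:,::-1])
E
```

```text
time_s: 6.2
eef_pos: [0.4871, 0.0365, 0.0486]
ee_rot: [-0.173, -3.136, 0.003]
contact_force: [0.2, 0.8, -1.5]
width: 0.0199
t 6.2 pos [0.4871 0.0365 0.0486] az 173.69 zax [-0.001 -0.002 -1.   ] w 0.0199 F [ 0.2  0.8 -1.5] q [ 0.47  0.6  -0.76  2.07  0.63  0.72  0.76]
shift tool [ 0.003  -0.0003  0.0033] turn units -0.01
```

View pics/w2.png

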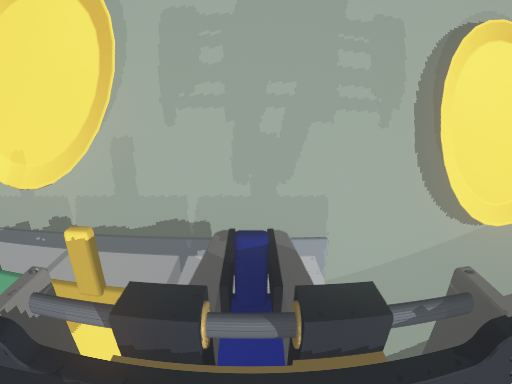

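Tab is gripped (width 19.9 mm, pads around the tab at (252,260)). Next I swing it along the arc.

```bash
python3 -m handwheel '[[0.01,-0.001,0,-0.0133,0],[0.01,-0.002,0,-0.0131,0],[0.01,-0.003,0,-0.013,0],[0.01,-0.004,0,-0.0127,0],[0.01,-0.0047,0,-0.0124,0],[0.01,-0.0056,0,-0.0121,0],[0.01,-0.0064,0,-0.0116,0],[0.01,-0.0072,0,-0.0112,0]]' 12
cat >> h.py <<'E'
HNG=np.array([.677,.0145]); U=np.array([np.cos(np.radians(-6.2)),np.sin(np.radians(-6.2))])
def arc():
    s=bot.read_state(); M=R.from_rotvec(s['ee_rot']).as_matrix(); g=s['eef_pos']-M[:,2]*bot.hold_point_z
    a=(HNG-g[:2])@U; c=(g[:2]-HNG)@np.array([-U[1],U[0]]); h=g[2]-.058
    print('grasp',g.round(4),'phi',np.arctan2(h,a).round(3),'R',np.hypot(a,h).round(4),'lateral',c.round(4),'w',s['width'].round(4),'F',s['contact_force'].round(1),'az',np.degrees(np.arctan2(M[1,0],M[0,0])).round(1),'zax',M[:,2].round(3))
E
python3 -c "
from h import *
arc()"
```

```text
time_s: 7.25
eef_pos: [0.522, 0.0326, 0.1544]
ee_rot: [-0.172, -3.134, 0.003]
contact_force: [1.9, 2.2, -2.7]
width: 0.02Traceback (most recent call last):
  File "<string>", line 3, in <module>
    arc()
    ~~~^^
  File "h.py", line 33, in arc
    print('grasp',g.round(4),'phi',np.arctan2(h,a).round(3),'R',np.hypot(a,h).round(4),'lateral',c.round(4),'w',s['width'].round(4),'F',s['contact_force'].round(1),'az',np.degrees(np.arctan2(M[1,0],M[0,0])).round(1),'zax',M[:,2].round(3))
                                                                                                                ^^^^^^^^^^^^^^^^
AttributeError: 'float' object has no attribute 'round'
```

```bash
sed -i "s/s\['width'\].round(4),'F'/round(s['width'],4),'F'/" h.py; python3 -m handwheel '[[0.01,-0.0084,0,-0.0105,0],[0.01,-0.0091,0,-0.0099,0],[0.01,-0.0098,0,-0.0092,0],[0.01,-0.0104,0,-0.0085,0],[0.01,-0.0109,0,-0.0077,0],[0.01,-0.0114,0,-0.007,0],[0.01,-0.0119,0,-0.0061,0],[0.01,-0.0123,0,-0.0053,0]]'
python3 -c "
from h import *
arc()"
```

```text
time_s: 8.25
eef_pos: [0.6107, 0.023, 0.2228]
ee_rot: [-0.172, -3.131, 0.004]
contact_force: [-2.5, 0.0, -0.2]
width: 0.0203
grasp [0.6108 0.023  0.2415] phi 1.222 R 0.1952 lateral 0.0013 w 0.0203 F [-2.5  0.  -0.2] az 173.7 zax [-0.006 -0.002 -1.   ]
```

```bash
python3 -m handwheel '[[0.01,-0.0127,0,-0.004,0],[0.01,-0.013,0,-0.003,0],[0.01,-0.0132,0,-0.002,0],[0.01,-0.0133,0,-0.001,0],[0.01,-0.0134,0,0,0],[0.01,-0.0134,0,0.0006,0],[0.01,-0.0133,0,0.0015,0],[0.01,-0.0132,0,0.0024,0]]'
python3 -c "
from h import *
arc()"
```

```text
time_s: 9.25
eef_pos: [0.7257, 0.0104, 0.2314]
ee_rot: [0.177, 3.136, -0.001]
contact_force: [-2.7, 0.9, -1.1]
width: 0.0199
grasp [0.7257 0.0104 0.2501] phi 1.82 R 0.1982 lateral 0.0012 w 0.0199 F [-2.7  0.9 -1.1] az 173.6 zax [ 0.    -0.001 -1.   ]
```

```bash
python3 -m handwheel '[[0.06,0,0,0,0],[0.06,0,0,0,0],[0.06,0,0,0,0],[0.06,0,0,-0.03,0],[0.06,0,0,-0.04,0],[0.06,0.03,0,-0.02,0],[0.06,0.06,0,0,0],[0.06,0.06,0,0,0]]'
python3 -m handwheel '[[0.045,0.06,0,0,0],[0.045,0.06,0,0,0],[0.045,0.06,0,0,0],[0.045,0.03,0,0,0],[0.045,0,0,0,0],[0.045,0,0,0,0],[0.045,0,0,0,0],[0.045,0,0,0,0]]'
python3 - <<'E'
from h import *
arc(); to(.597,.023,.2)
for n in ["top","wrist"]:
    ci=bot.camera_info(n); p,d=bot.snapshot(n); cv2.imwrite(f'pics/{n}3.png',p[:,:,::-1]); np.savez(f'{n}3.npz',p=p,d=d,**ci)
E
```

```text
time_s: 10.25
eef_pos: [0.5769, 0.0262, 0.323]
ee_rot: [0.183, 3.131, -0.001]
contact_force: [-0.2, -0.9, 1.0]
width: 0.0599
time_s: 11.25
eef_pos: [0.3611, 0.0515, 0.3208]
ee_rot: [0.185, 3.127, -0.017]
contact_force: [0.4, -0.1, 0.1]
width: 0.0447
grasp [0.3609 0.0517 0.3395] phi 0.724 R 0.4249 lateral 0.0028 w 0.0447 F [ 0.4 -0.1  0.1] az 173.2 zax [ 0.008 -0.011 -1.   ]
t 11.25 pos [0.3611 0.0515 0.3208] az 173.23 zax [ 0.008 -0.011 -1.   ] w 0.0447 F [ 0.4 -0.1  0.1] q [ 0.96 -0.2  -1.02  2.04 -0.17  1.2   1.47]
shift tool [-0.2364  0.0008  0.1231] turn units None
```

View pics/top3.png

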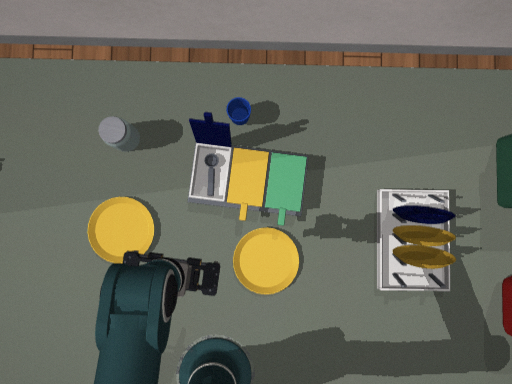

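View pics/wrist3.png

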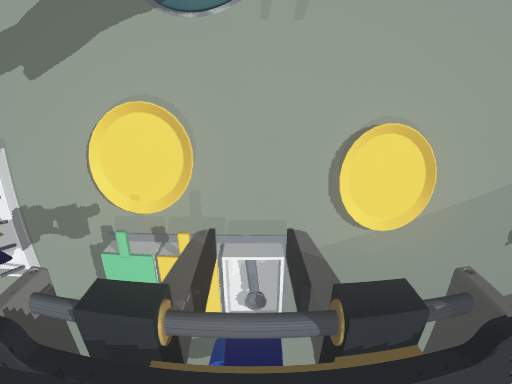

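The top view shows the navy lid open at (210,130). The spoon is in the white compartment, bowl at (212,160) and handle end at about (211,195). Everything else is in place. Now I measure the spoon.

Run:
```python
from h import *
z=np.load('top3.npz'); p=z['p']; dep=z['d']; ci=bot.camera_info('top')
big_=cv2.resize(p[130:215,180:240,::-1],None,fx=8,fy=7,interpolation=cv2.INTER_NEAREST); cv2.imwrite('pics/crop3.png',big_)
ys,xs=np.mgrid[145:205,192:228]; uv=np.c_[xs.ravel(),ys.ravel()]
P=depthpts(ci,uv,dep); C=HNG-.08*U; V=np.array([-U[1],U[0]])
a=(P[:,:2]-C)@U; c=(P[:,:2]-C)@V
g=p[uv[:,1],uv[:,0]].astype(int)
inn=(abs(a)<.07)&(abs(c)<.042)&(g.max(1)-g.min(1)<25)&(g.mean(1)<115)
m=np.zeros((384,512),np.uint8); m[uv[inn,1],uv[inn,0]]=1
b=big(m,1)[0]; yy,xx=np.nonzero(b); Q=plane(ci,np.c_[xx,yy],.029)[:,:2]
qa=(Q-C)@U; qc=(Q-C)@V
print(len(xx),'along',qa.min(),qa.max(),'z',np.median(depthpts(ci,np.c_[xx,yy],dep)[:,2]))
for lo in np.arange(-.07,.08,.01):
    k=(qa>=lo)&(qa<lo+.01)
    if k.any(): print(round(lo+.005,3),'c mean',qc[k].mean().round(4),'w',np.ptp(qc[k]).round(4),k.sum())
print('C',C)
# height map
hm=(inn*0+P[:,2]).reshape(ys.shape); print((hm[::4,::3]*1000).round().astype(int))
```

```text
349 along -0.06681453139503953 0.06042620099783995 z 0.026447741044706596
-0.065 c mean -0.0063 w 0.0182 16
-0.055 c mean -0.007 w 0.0186 21
-0.045 c mean -0.0054 w 0.0182 20
-0.035 c mean -0.0047 w 0.019 23
-0.025 c mean -0.0045 w 0.019 23
-0.015 c mean -0.0028 w 0.0194 23
-0.005 c mean -0.0011 w 0.019 24
0.005 c mean -0.0009 w 0.019 24
0.015 c mean 0.0018 w 0.019 19
0.025 c mean 0.004 w 0.0335 34
0.035 c mean 0.0046 w 0.042 47
0.045 c mean 0.0031 w 0.0399 47
0.055 c mean 0.0053 w 0.0302 27
0.065 c mean 0.0012 w 0.0 1
C [0.59746792 0.02313995]
[[ 2 -1 37 50 57 62 61 56 59  6 60 67]
 [ 1 60 34 13  9 12 16 10 11 16 24 29]
 [-3 56 23  8 14  2 31 27 10 10 11 10]
 [ 0 56 11 10 11 22 20 18 27 11  6 13]
 [ 3 55  9 11 16 16 15 17 13 13  8 11]
 [ 5 47 12  8 13 27 25 25 27 17 13  7]
 [ 2 38 10 12 11 12 31 29 13 14  8  9]
 [58 31 12  8  8 12 28 30 17 15 11 11]
 [57 12 12  9  8  8 27 31 12 12 11  8]
 [58 18 10 14  7 16 35 25 12  7  8 57]
 [50  9 11 14 16  8 29 32 10  8  9 57]
 [46 13  8 13 12  9 30 28  9 12 10 64]
 [32  9  9 14  5  8 29 29 13 14 11 49]
 [ 8 59 62 57 57 61 13 12 11 15 12 33]
 [12  8  9  6  7  7  8 10  7  1  5 11]]
```

View pics/crop3.png

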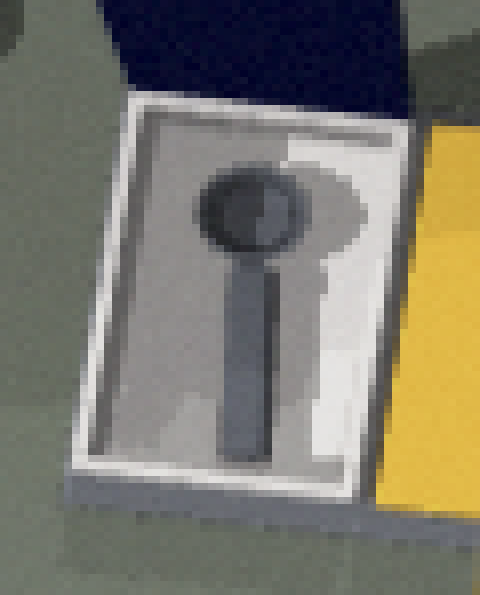

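```bash
python3 -m handwheel '[[0.042,0,0,0,-0.85],[0.042,-0.04,0,0,0],[0.042,-0.055,0,0,0],[0.042,-0.055,0,0,0],[0.042,-0.045,0,0.01,0],[0.042,-0.03,0,0.02,0],[0.042,-0.01,0,0.03,0],[0.042,0,0,0.02,0]]'
python3 -c "
from h import *
to(.5955,.0228,.08,180)"
```

```text
time_s: 12.35
eef_pos: [0.6053, 0.0491, 0.2353]
ee_rot: [0.007, 3.138, -0.012]
contact_force: [-0.5, 0.2, 0.3]
width: 0.0423
t 12.35 pos [0.6053 0.0491 0.2353] az 179.76 zax [ 0.003 -0.008 -1.   ] w 0.0423 F [-0.5  0.2  0.3] q [ 0.56  0.59 -1.    1.65  0.54  1.2   1.  ]
shift tool [ 0.0102 -0.0251  0.1555] turn units -0.03
```

```bash
python3 -m handwheel '[[0.042,0.005,-0.012,0.02,0],[0.042,0.005,-0.012,0.03,0],[0.042,0,0,0.03,0],[0.042,0,0,0.03,0],[0.042,0,0,0.03,0],[0.042,0,0,0.015,0],[0.042,0,0,0,0],[0.042,0,0,0,0]]'
python3 - <<'E'
from h import *
to(.5955,.0228,.014,180)
ci=bot.camera_info('wrist'); p,d=bot.snapshot('wrist'); cv2.imwrite('pics/w4.png',p[:,:,::-1])
E
```

```text
time_s: 13.35
eef_pos: [0.5928, 0.0231, 0.0746]
ee_rot: [0.008, 3.14, -0.009]
contact_force: [0.6, -0.6, 0.3]
width: 0.042
t 13.35 pos [0.5928 0.0231 0.0746] az 179.71 zax [ 0.001 -0.006 -1.   ] w 0.042 F [ 0.6 -0.6  0.3] q [ 0.53  0.75 -0.87  1.8   0.71  0.93  0.91]
shift tool [-0.0026  0.0001  0.0606] turn units -0.04
```

View pics/w4.png

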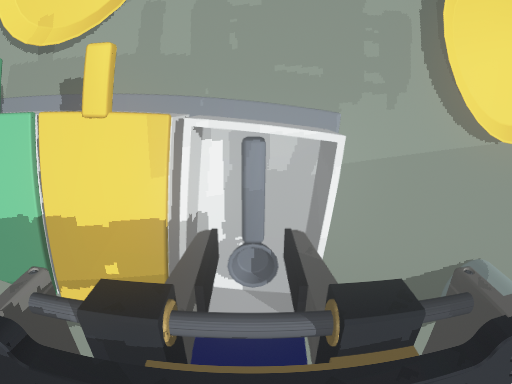

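The handle (column 254) is centred between the pads (215 and 290) and runs straight. I'll descend now.

```bash
python3 -m handwheel '[[0.042,-0.002,0,0.012,0],[0.042,0,0,0.015,0],[0.042,0,0,0.015,0],[0.042,0,0,0.01,0],[0.042,0,0,0.004,0],[0.042,0,0,0,0],[0.042,0,0,0,0],[0.042,0,0,0,0]]'
python3 -c "
from h import *
to(.5955,.0228,.014,180)"
```

```text
time_s: 14.4
eef_pos: [0.5961, 0.0229, 0.016]
ee_rot: [0.008, 3.138, -0.009]
contact_force: [0.4, -0.2, -0.6]
width: 0.0421
t 14.4 pos [0.5961 0.0229 0.016 ] az 179.7 zax [ 0.003 -0.006 -1.   ] w 0.0421 F [ 0.4 -0.2 -0.6] q [ 0.48  0.82 -0.8   1.82  0.78  0.85  0.85]
shift tool [ 0.0006 -0.0001  0.002 ] turn units -0.04
```

```bash
python3 -m handwheel '[[0.042,0,0,0.002,0],[0.01,0,0,0,0],[0.01,0,0,0,0],[0.01,0,0,0,0],[0.01,0,0,0,0],[0.01,0,0,0,0],[0.01,0,0,0,0],[0.01,0,0,0,0]]' 15
python3 -c "
from h import *
to(.423,.293,.2)"
python3 -m handwheel '[[0.01,0,0,-0.01,0],[0.01,0,0,-0.02,0],[0.01,0,0,-0.02,0],[0.01,0,0,-0.02,0],[0.01,0,0,-0.02,0],[0.01,0,0,-0.02,0],[0.01,0,0,-0.02,0],[0.01,0,0,0,0]]'
python3 - <<'E'
from h import *
to(.423,.293,.1)
ci=bot.camera_info('wrist'); p,d=bot.snapshot('wrist'); cv2.imwrite('pics/w5.png',p[:,:,::-1])
E
```

```text
time_s: 15.4
eef_pos: [0.5966, 0.0227, 0.0146]
ee_rot: [0.009, 3.137, -0.009]
contact_force: [-0.8, -0.0, 0.6]
width: 0.0181
t 15.4 pos [0.5966 0.0227 0.0146] az 179.69 zax [ 0.005 -0.006 -1.   ] w 0.0181 F [-0.8 -0.   0.6] q [ 0.48  0.82 -0.8   1.82  0.79  0.85  0.85]
shift tool [ 0.1742  0.2682 -0.1879] turn units None
time_s: 16.4
eef_pos: [0.5969, 0.0239, 0.1563]
ee_rot: [0.008, 3.133, -0.01]
contact_force: [0.0, -0.2, -0.8]
width: 0.018
t 16.4 pos [0.5969 0.0239 0.1563] az 179.71 zax [ 0.009 -0.006 -1.   ] w 0.018 F [ 0.  -0.2 -0.8] q [ 0.58  0.65 -0.95  1.75  0.61  1.06  0.98]
shift tool [0.1758 0.2686 0.053 ] turn units None
```

View pics/w5.png

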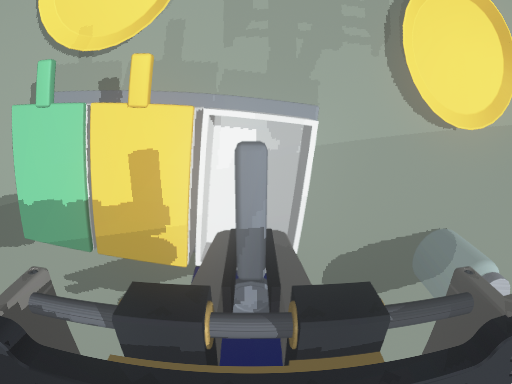

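Spoon held at width 18.0 mm, level, with the handle at (252,190). Now I refine the plate centre using its rim and floor planes.

```bash
python3 - <<'E'
from h import *
for n in ['top','scene']:
    p=np.load(n+'0.npz')['p']; ci=bot.camera_info(n)
    hsv=cv2.cvtColor(p,cv2.COLOR_RGB2HSV); H,S,V=[hsv[...,i].astype(int) for i in range(3)]
    for b in big((H>15)&(H<32)&(S>140)&(V>120),2):
        c=max(cv2.findContours(b.astype(np.uint8),0,cv2.CHAIN_APPROX_NONE)[0],key=len)[:,0]
        Q=plane(ci,c,.015)[:,:2]; (x,y),r=cv2.minEnclosingCircle((Q*1000).astype(np.float32)); A=np.c_[2*Q,np.ones(len(Q))]; s=np.linalg.lstsq(A,(Q**2).sum(1),rcond=None)[0]
        print(n,x,y,r,s[:2],np.sqrt(s[2]+s[0]**2+s[1]**2))
E
python3 -m handwheel '[[0.01,0.015,0.023,-0.01,0],[0.01,0.025,0.038,-0.01,0],[0.01,0.03,0.046,0,0],[0.01,0.03,0.046,0,0],[0.01,0.03,0.046,0,0],[0.01,0.025,0.038,0,0],[0.01,0.012,0.018,0,0],[0.01,0,0,0,0]]'
python3 -c "
from h import *
to(.422,.294,.05,180)"
```

```text
top 423.5991516113281 289.7298583984375 99.71678161621094 [0.42383195 0.29006372] 0.09781429947346719
top 338.4288330078125 -146.57769775390625 99.66511535644531 [ 0.33820286 -0.14639301] 0.09784355442044596
scene 338.52862548828125 -144.25282287597656 98.4626693725586 [ 0.33724634 -0.14426527] 0.09513500845645277
scene 423.6690368652344 292.7879943847656 97.79669952392578 [0.42372857 0.29280794] 0.09555022898275042
time_s: 17.45
eef_pos: [0.4129, 0.2936, 0.1714]
ee_rot: [0.007, -3.139, 0.009]
contact_force: [-0.3, -0.6, -0.9]
width: 0.0178
t 17.45 pos [0.4129 0.2936 0.1714] az -179.75 zax [-0.002 -0.005 -1.   ] w 0.0178 F [-0.3 -0.6 -0.9] q [ 0.14  0.51 -1.04  1.94  0.53  1.    0.43]
shift tool [-0.0093  0.001   0.1213] turn units 0.03
```

```bash
python3 -m handwheel '[[0.01,-0.006,-0.001,0.015,0],[0.01,-0.005,-0.001,0.025,0],[0.01,0,0,0.025,0],[0.01,0,0,0.025,0],[0.01,0,0,0.02,0],[0.01,0,0,0.012,0],[0.01,0,0,0.005,0],[0.01,0,0,0,0]]'
python3 - <<'E'
from h import *
to(.4237,.2915,.009,180)
ci=bot.camera_info('wrist'); p,d=bot.snapshot('wrist'); cv2.imwrite('pics/w6.png',p[:,:,::-1])
E
```

```text
time_s: 18.45
eef_pos: [0.4279, 0.2823, 0.0341]
ee_rot: [-0.012, -3.136, 0.017]
contact_force: [0.6, -0.1, 0.2]
width: 0.0178
t 18.45 pos [0.4279 0.2823 0.0341] az 179.55 zax [-0.005 -0.011 -1.   ] w 0.0178 F [ 0.6 -0.1  0.2] q [ 0.    0.7  -0.84  2.01  0.75  0.79  0.27]
shift tool [0.0042 0.0094 0.025 ] turn units -0.06
```

View pics/w6.png

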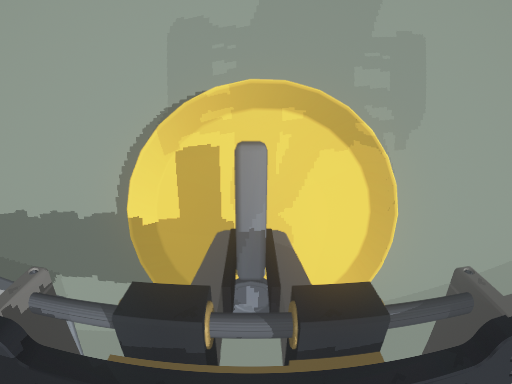

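The wrist view shows the plate centred near column 262 and the spoon at column 252. That matches the roughly 9 mm sideways error measured, so I'll correct it before lowering.

```bash
python3 -m handwheel '[[0.01,0.004,0.009,0,0],[0.01,0,0,0,0],[0.01,0,0,0.006,0],[0.01,0,0,0.006,0],[0.01,0,0,0.004,0],[0.01,0,0,0.002,0],[0.01,0,0,0,0],[0.01,0,0,0,0]]'
python3 -c "
from h import *
to(.4237,.2915,.009,180)"
```

```text
time_s: 19.5
eef_pos: [0.4246, 0.2927, 0.0165]
ee_rot: [-0.012, -3.139, 0.015]
contact_force: [-0.9, -0.1, -0.5]
width: 0.018
t 19.5 pos [0.4246 0.2927 0.0165] az 179.57 zax [-0.002 -0.01  -1.   ] w 0.018 F [-0.9 -0.1 -0.5] q [-0.04  0.73 -0.81  2.01  0.78  0.76  0.23]
shift tool [ 0.0009 -0.0012  0.0075] turn units -0.05
```

```bash
python3 -m handwheel '[[0.01,0.001,-0.001,0.001,0],[0.01,0,0,0.001,0],[0.01,0,0,0.001,0],[0.01,0,0,0.001,0],[0.01,0,0,0.001,0],[0.01,0,0,0.001,0],[0.01,0,0,0,0],[0.01,0,0,0,0]]'
python3 -c "
from h import *
to(.4237,.2915,.009,180)"
```

```text
time_s: 20.5
eef_pos: [0.4237, 0.2917, 0.0103]
ee_rot: [-0.012, -3.14, 0.015]
contact_force: [0.1, 0.5, -0.2]
width: 0.0179
t 20.5 pos [0.4237 0.2917 0.0103] az 179.56 zax [-0.002 -0.009 -1.   ] w 0.0179 F [ 0.1  0.5 -0.2] q [-0.05  0.74 -0.8   2.01  0.8   0.75  0.22]
shift tool [ 0.     -0.0002  0.0013] turn units -0.05
```

```bash
python3 -m handwheel '[[0.01,0,0,0.0006,0],[0.01,0,0,0.0004,0],[0.01,0,0,0.0004,0],[0.01,0,0,0.0004,0],[0.01,0,0,0.0002,0],[0.01,0,0,0,0],[0.01,0,0,0,0],[0.01,0,0,0,0]]'
python3 -c "
from h import *
to(.4237,.2915,.009,180)"
```

```text
time_s: 21.5
eef_pos: [0.4237, 0.2917, 0.0087]
ee_rot: [-0.012, -3.14, 0.015]
contact_force: [-0.2, -1.1, 0.8]
width: 0.0178
t 21.5 pos [0.4237 0.2917 0.0087] az 179.57 zax [-0.002 -0.01  -1.   ] w 0.0178 F [-0.2 -1.1  0.8] q [-0.05  0.74 -0.79  2.01  0.8   0.74  0.22]
shift tool [ 0.     -0.0002 -0.0003] turn units -0.05
```

```bash
python3 -m handwheel '[[0.01,0,0,0.0004,0],[0.01,0,0,0.0003,0],[0.01,0,0,0.0003,0],[0.01,0,0,0,0],[0.01,0,0,0,0],[0.01,0,0,0,0],[0.01,0,0,0,0],[0.01,0,0,0,0]]'
python3 -c "
from h import *
to(.4237,.2915,.009,180)"
```

```text
time_s: 22.5
eef_pos: [0.4237, 0.2917, 0.0085]
ee_rot: [-0.012, -3.141, 0.016]
contact_force: [-0.9, -1.2, 3.1]
width: 0.0179
t 22.5 pos [0.4237 0.2917 0.0085] az 179.58 zax [-0.001 -0.01  -1.   ] w 0.0179 F [-0.9 -1.2  3.1] q [-0.05  0.74 -0.79  2.01  0.8   0.74  0.21]
shift tool [ 0.     -0.0003 -0.0005] turn units -0.05
```

Contact: Fz reads 3 N and the descent has stopped. I'll open partway and rise straight up.

```bash
python3 -m handwheel '[[0.025,0,0,0,0],[0.035,0,0,0,0],[0.045,0,0,0,0],[0.045,0,0,0,0],[0.045,0,0,-0.01,0],[0.045,0,0,-0.02,0],[0.045,0,0,-0.03,0],[0.045,0,0,-0.03,0]]'
python3 -m handwheel '[[0.045,0,0,-0.05,0],[0.045,0,0,-0.05,0],[0.045,0.02,-0.05,-0.03,0],[0.045,0.02,-0.055,0,0],[0.045,0.02,-0.055,0,0],[0.045,0,-0.055,0,0],[0.045,0,-0.055,0,0],[0.045,0,-0.03,0,0]]'
python3 - <<'E'
from h import *
to(.4237,.2915,.009,180)
for n in ["top","scene"]:
    p,d=bot.snapshot(n); cv2.imwrite(f'pics/{n}7.png',p[:,:,::-1]); np.savez(f'{n}7.npz',p=p,d=d)
E
```

```text
time_s: 23.5
eef_pos: [0.4229, 0.2927, 0.1022]
ee_rot: [-0.01, -3.138, 0.017]
contact_force: [1.2, -0.6, 0.8]
width: 0.0447
time_s: 24.5
eef_pos: [0.3666, 0.0137, 0.2475]
ee_rot: [-0.008, 3.138, -0.022]
contact_force: [1.7, -0.2, -0.3]
width: 0.0452
t 24.5 pos [0.3666 0.0137 0.2475] az -179.71 zax [ 0.004 -0.014 -1.   ] w 0.0452 F [ 1.7 -0.2 -0.3] q [ 1.28 -0.06 -1.32  2.14 -0.05  1.01  1.56]
shift tool [-0.0576  0.2808  0.2348] turn units 0.04
```

View pics/top7.png

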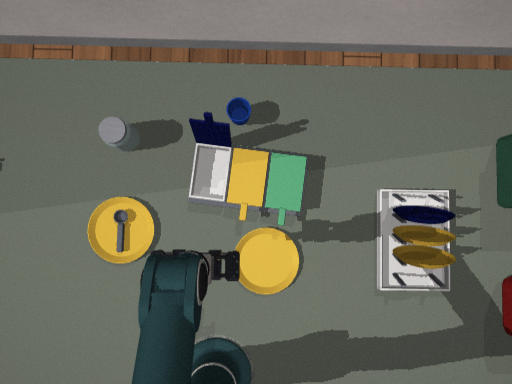

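View pics/scene7.png

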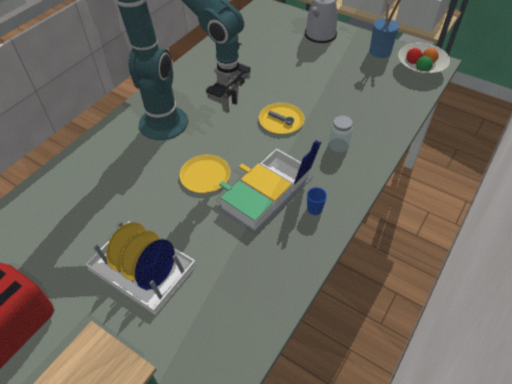

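The spoon lies at (121,230) in the plate, which is centred at (121,230). The yellow and green lids are shut, and the jar and beaker stand where they were. I'll settle the arm, run a final check and hand in.

```bash
python3 -m handwheel '[[0.045,0,0,0,0],[0.045,0,0,0,0],[0.045,0,0,0,0],[0.045,0,0,0,0],[0.045,0,0,0,0],[0.045,0,0,0,0],[0.045,0,0,0,0],[0.045,0,0,0,0]]'
python3 - <<'E'
from h import *
ci=bot.camera_info('top'); A=np.load('top0.npz')['p'].astype(int); p,_=bot.snapshot('top'); D=abs(A-p.astype(int)).sum(2)
for n,(x0,x1,y0,y1) in dict(jar=(97,130,115,148),beaker=(224,254,95,127),yel=(228,270,148,222),green=(266,308,152,226)).items(): print(n,'changed px',(D[y0:y1,x0:x1]>120).sum())
hsv=cv2.cvtColor(p,cv2.COLOR_RGB2HSV); b=(hsv[...,0]>15)&(hsv[...,0]<32)&(hsv[...,1]>140)&(hsv[...,2]>120); b[:,:85]=0;b[:,157:]=0
c=max(cv2.findContours(b.astype(np.uint8),0,cv2.CHAIN_APPROX_NONE)[0],key=len)[:,0]
print('plate',np.array(cv2.minEnclosingCircle((plane(ci,c,.015)[:,:2]).astype(np.float32)*1000)[0]))
g=np.zeros_like(b);g[200:260,95:147]=hsv[200:260,95:147,1]<110; ys,xs=np.nonzero(big(g,1)[0]); Q=plane(ci,np.c_[xs,ys],.023)[:,:2]; print('spoon extent',Q.min(0),Q.max(0),(Q.min(0)+Q.max(0))/2)
bot.close_job()
E
```

```text
time_s: 25.6
eef_pos: [0.3667, 0.0196, 0.2478]
ee_rot: [-0.024, 3.138, -0.019]
contact_force: [0.6, 0.4, 0.8]
width: 0.0454
jar changed px 0
beaker changed px 19
yel changed px 76
green changed px 0
plate [423.609375   289.74264526]
spoon extent [0.3602716 0.2696035] [0.48200818 0.30865063] [0.42113989 0.28912706]
the job is handed in; nothing more can be done
```

The spoon is lying in the middle of the yellow plate and the job was handed in at about 25.6 s of the 54 s allowed; no verdict is reported. I swung the navy lid open by its tab to about 1.78 rad, gripped the spoon at its balance point, lowered it until contact (about 3 N) and let go. I then moved the gripper well clear.

**Last checks, from the top camera just before hand-in:**
- **Spoon:** its centre is about 3 mm from the plate's centre.
- **Plate:** it moved less than 0.1 mm from where it started.
- **Jar and green lid:** no pixels changed.
- **Beaker and yellow lid:** 19 and 76 pixels changed. I think this is the opened lid's shadow or edge. Both looked undisturbed in the last two views, but I did not measure them further.
- **Agreement between cameras:** before the pickup, the scene and top views disagreed by about 3 mm on the plate's position. I aimed between the two.

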